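# Fetch the leather-hard cup out of the damp box

### The arm

A 6-joint arm with a two-finger parallel gripper is mounted at the origin on the work surface; the furniture and walls round the work are solid. World frame = base frame: x ahead of the robot, y to its left, z up, the work surface at z = 0. Lengths are in m, angles in rad, forces in N, time in s.
With the tool pointing down it reaches from about 0.275 to 0.875 m from the base axis. Payload 12.5 kg.
Tool frame: the origin (TCP) lies at the very end of the fingers, on their centre line; the grasp point (between the pads) lies 19 mm behind it; z points along the fingers, y is the line along which they close (so a half turn about z gives the same grasp; the last joint's range is limited). The gripper opens to 85 mm and grips with 20 to 120 N. Pads are 22 mm wide; open, the fingers measure 114 mm over their backs; the gripper's body (76 mm by 85 mm) begins 54 mm behind the grasp point. The pads swing forward as they close: fully open they stand 13 mm farther back than shut.
Start: joints at [-1.219, 0.351, 1.652, -0, 1.139, -0.085], TCP at [0.233, -0.498, 0.231] pointing down, gripper open.
Joint ranges: [-2.75, 2.75], [-0.79, 2.1], [0.01, 2.65], [-1.57, 4.71], [0.07, 3.14], [-2.87, 2.87]. Speed limits (rad/s): [2.22, 2.22, 2.79, 3.14, 3.14, 3.14].

### API

Orientations are given as a 3x3 rotation matrix whose columns are the frame's x, y, z axes.
In Python, from rig import ctrl gives the robot as it stands. Calls block until the motion is done:
- ctrl.movep(position, orientation): joint-space move of the TCP to a pose.
- ctrl.line_to(position, ori=None, v=0.15, force_limit=None): straight line of the TCP; ori=None keeps the orientation; v is the mean speed in m/s. With force_limit (N) it stops when the force on the tool has changed by that much, and returns True; else False.
- ctrl.set_joints(angles): joint-space move.
- ctrl.set_gripper(opening, grasp_force=None): finger opening in m; grasp_force is the grip in N (None keeps the last); returns when the fingers have stopped.
- ctrl.hold(seconds).
- ctrl.solve_ik(position, orientation): joint angles nearest the present ones, or None.
- ctrl.get_image(name): name is "scene" or "side" or "wrist"; returns a dict with "frame" (384x512x3 uint8, red, green, blue), "range_z" (384x512 float32, m along the optical axis (not along the pixel's ray), 0 where there is no reading), "vertical_fov" (degrees; the focal length in pixels is half the picture's height over the tangent of half this angle, whatever the lens; pixels are square), "cx", "cy" (the principal point, pixels), "camera_from_world" (4x4, takes a point from world to camera coordinates). Camera axes: x right, y down, z forward; pixel columns grow to the right and rows downward; lengths in m; the calibration is good to about 2 mm. The wrist camera is an equidistant fisheye: a pixel r from the principal point sees the ray r / f radians off the axis. A picture is of the moment at which its call begins.
A pose or a line that the arm cannot do raises ctrl.IKError and nothing moves.
- ctrl.hand_in(): hands the job in; it is judged then, once.
Readings, each from a call of its own:
- ctrl.read_clock(): time.
- ctrl.read_q(): joint angles.
- ctrl.read_joint_vel(): joint speeds.
- ctrl.read_joint_torque(): joint torques, N m.
- ctrl.read_eef_pos(): TCP position.
- ctrl.read_ee_rot(): TCP orientation.
- ctrl.read_wrist_force(): force on the tool from outside, world axes, zero at the start.
- ctrl.read_torque(): the same for the moment, N m.
- ctrl.read_gripper_width(): finger opening in m.
- ctrl.read_finger_force(): force on a finger pad.
Only numpy, scipy, OpenCV 4.12 (cv2) and the standard library are available. Lean on these libraries where they do the work, as an engineer would, in place of code of your own. Each camera call takes 0.05 s, during which the arm holds its last target. There are 200 camera calls.

### The job

Get the leather-hard cup out of the pale-blue damp box and stand it upright in the centre of the banding wheel. To get at it, first move the green and the ochre glaze jar that weigh down its windowed lid over to the ware board, then lay the lid on the ware board beside them. Once the cup is on the wheel, close the box again so that it keeps its damp for the next pieces: lid fully seated on the rim, and each jar standing on the lid exactly where it stood before. Set everything down, don't drop it or tip anything over, and leave the blue jar and the rest of the bench alone.

Things in the scene. Friction and masses are not known exactly. Their poses are not given: they have to be found in the camera images.
- damp_box: damp box, fixed: open pale-blue plastic tub, 154 mm along its x, 196 mm along its y, rim 96 mm high; walls 8 mm thick (138 x 180 mm inside); white plaster floor 14 mm above its underside. Origin: centre of its underside, z up.
- lid: loose flat white panel with clear window, 160 (x) x 202 (y) x 5 mm, 0.3 kg. Origin: centre of its underside, z up. Wooden bar handle on top: 64 mm along x, 18 wide, 26 high. Under it at (+-56, +-77) mm four rubber feet, 11 mm long, 18 mm diameter tapering to 12, drop inside the box walls with 4 mm play. Seated: origin 96 mm above the box's, x along box x. Laid flat: origin 11 mm up.
- green_jar: one of two weights on the lid: closed glaze jar, moss-green body, black cap, pale label; 50 mm diameter up to 57 mm, cap 46 mm diameter above (does not come off), 68 mm high, about 0.25 kg. Origin: centre of its underside, z up its axis. At the start it stands on the lid near one end of the lid's y, 64 to 78 mm from the lid's centre.
- ochre_jar: one of two weights on the lid: closed glaze jar, ochre body, white cap, pale label; 50 mm diameter up to 57 mm, cap 46 mm diameter above (does not come off), 68 mm high, about 0.25 kg. Origin: centre of its underside, z up its axis. At the start it stands on the lid near one end of the lid's y, 64 to 78 mm from the lid's centre.
- cup: leather-hard clay cup, no handle, pink marbled, open top, 75 mm diameter, 64 mm high, 0.18 kg. Origin: centre of its underside, z up its axis. Stands in the damp box, seen through the window, 26 mm or more from the walls. Mouth 54 mm wide inside for the top 35 mm: the wall (9 mm at the lip, 33 mm from the axis) can be pinched from above, one finger inside; clay grips well.
- banding_wheel: banding wheel (potter's turntable), base fixed, head turns stiffly: round aluminium head of 180 mm diameter with fine dark centring rings, on a dark iron base; the flat top of the head is 94 mm above the bench. Origin on its axis at bench height, z up. Trades places with the ware board from start to start.
- ware_board: ware board, fixed, the side area: light plywood on two cream firebricks, 190 mm along its x, 300 mm along its y, top face 79 mm above the bench. Origin: under its centre at bench height, z up. Empty at the start; has room for the lid at one end (lid's 202 mm along the board's 300 mm) and both jars at the other.
- blue_jar: bystander: loose glaze jar with grey-blue body and black cap, 50 mm diameter, 68 mm high, on the bench behind the damp box. Origin at the centre of its underside. Not to be moved.
There are look-alikes about, which are no part of the job. What is shaped like the green_jar but orange or red is not meant. Leave any yellow look-alike of the ochre_jar alone.

How it is judged:
By the outcome, as a careful person would: the job done as asked, in the order asked, and still so for the second after the job is handed in, with the robot touching nothing.
It also fails if it takes over 147 s, if anything falls off the work surface, if the arm or the gripper's body presses on something with over 40 N, if the wrist force passes 120 N, or if a joint passes its speed limit or range.

## Working session

There is one attempt and no reset: what is moved stays moved. The work goes in short steps, each a Python script; the robot and the scene stay as the last script left them, time stands still between calls to the robot, and variables do not carry over. Pictures are saved under pics/ and viewed, at most 14 in all, crops included, and the job is handed in when it is done.

```bash
ls; mkdir -p pics; python3 - <<'E'
from rig import ctrl
import cv2,numpy as np,pickle
for n in ["scene","side"]:
    d=ctrl.get_image(n); pickle.dump(d,open(f"{n}0.pkl","wb"))
    cv2.imwrite(f"pics/{n}0.png",cv2.resize(d["frame"][:,:,::-1],(800,600),interpolation=cv2.INTER_CUBIC))
    T=np.linalg.inv(d["camera_from_world"]); print(n,d["vertical_fov"],d["cx"],d["cy"],T.round(3).tolist())
print(ctrl.read_clock())
E
```

```text
pics
scene 56.94080567329731 258.0780216732897 188.55295641037705 [[-0.71, -0.436, 0.553, -0.143], [-0.704, 0.452, -0.547, 0.615], [-0.011, -0.778, -0.628, 0.768], [0.0, 0.0, 0.0, 1.0]]
side 53.899498674164555 254.30652987133442 194.4482789646265 [[-0.894, -0.23, 0.384, -0.05], [-0.447, 0.429, -0.785, 1.029], [0.015, -0.874, -0.486, 0.719], [0.0, 0.0, 0.0, 1.0]]
0.1
```

View pics/scene0.png

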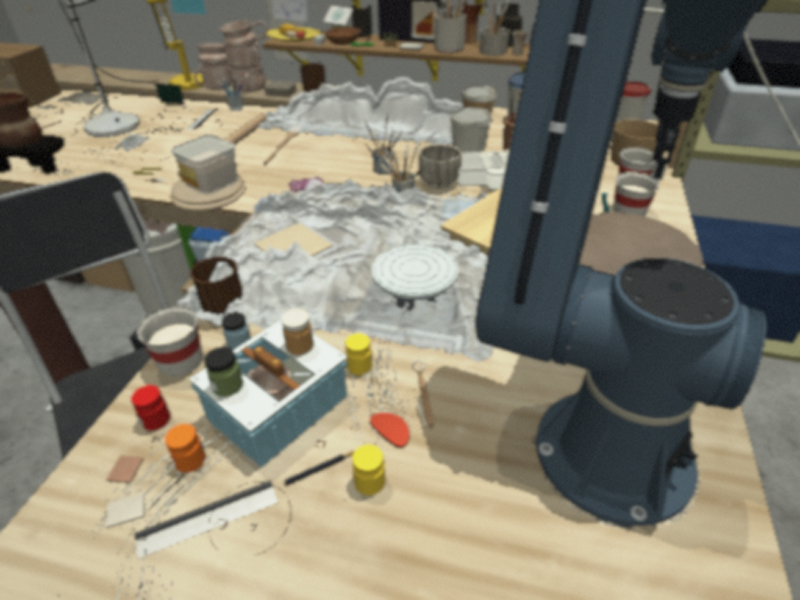

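View pics/side0.png

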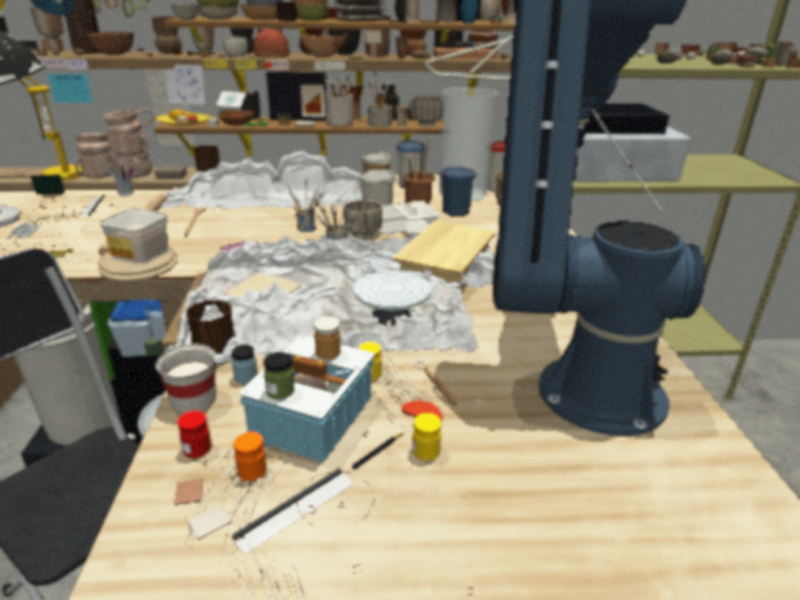

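The scene view shows the box with its lid at about (270,385), the green jar at (223,370) and the ochre jar at (297,330). The wheel is at (415,270). The ware board is at about (440,250) in the side view and partly hidden behind the arm in the scene view. Yellow, orange and red look-alikes stand around the box, and the blue jar is behind it.

```bash
cat > h.py <<'E'
import numpy as np,cv2
def cloud(d):
    z=d["range_z"].astype(float); H,W=z.shape; f=H/2/np.tan(np.radians(d["vertical_fov"]/2))
    v,u=np.mgrid[:H,:W]; a=(u-d["cx"])/f; b=(v-d["cy"])/f
    P=np.stack([a*z,b*z,z],-1); T=np.linalg.inv(d["camera_from_world"])
    P=P@T[:3,:3].T+T[:3,3]; P[z<=0]=np.nan
    return P
def fcloud(d):
    z=d["range_z"].astype(float); H,W=z.shape; f=H/2/np.tan(np.radians(d["vertical_fov"]/2))
    v,u=np.mgrid[:H,:W]; x=u-d["cx"]; y=v-d["cy"]; r=np.hypot(x,y)+1e-9; t=np.tan(np.minimum(r/f,1.4))/r
    P=np.stack([x*t*z,y*t*z,z],-1); T=np.linalg.inv(d["camera_from_world"])
    P=P@T[:3,:3].T+T[:3,3]; P[(z<=0)|(r/f>1.3)]=np.nan
    return P
def project(d,p):
    f=384/2/np.tan(np.radians(d["vertical_fov"]/2)); T=d["camera_from_world"]
    q=np.asarray(p)@T[:3,:3].T+T[:3,3]; return np.stack([q[...,0]/q[...,2]*f+d["cx"],q[...,1]/q[...,2]*f+d["cy"]],-1)
E
python3 - <<'E'
import pickle,numpy as np
from h import *
np.set_printoptions(precision=3,suppress=True)
s=1.5625
for n,pts in [("scene",dict(green=(223,360),ochre=(297,318),wheel=(415,270),lid=(235,405),lid2=(325,355),lid3=(265,410),board=(465,225),blue=(235,325),yel=(358,345),red=(150,400),rimcorner=(262,450))),
  ("side",dict(green=(278,362),ochre=(327,325),wheel=(390,290),lid=(300,400),board=(440,250),bench=(420,500),boardL=(400,257),boardB=(445,272),boardR=(490,230),blue=(243,353)))]:
    d=pickle.load(open(n+"0.pkl","rb")); P=cloud(d)
    for k,(u,v) in pts.items():
        i,j=int(v/s),int(u/s); print(n,k,np.nanmedian(P[i-1:i+2,j-1:j+2].reshape(-1,3),0),d["frame"][i,j])
E
```

```text
scene green [0.471 0.394 0.169] [47 50 46]
scene ochre [0.468 0.257 0.168] [234 233 218]
scene wheel [ 0.493 -0.046  0.094] [226 233 227]
scene lid [0.441 0.408 0.101] [233 238 232]
scene lid2 [0.424 0.242 0.102] [236 241 237]
scene lid3 [0.399 0.381 0.101] [235 240 235]
scene board [ 0.544 -0.268  0.078] [228 208 147]
scene blue [0.639 0.292 0.068] [42 41 38]
scene yel [0.431 0.163 0.068] [235 229  73]
scene red [0.578 0.489 0.068] [201  42  39]
scene rimcorner [0.386 0.409 0.038] [ 77  99 101]
side green [0.476 0.402 0.165] [42 41 40]
side ochre [0.465 0.267 0.166] [242 240 229]
side wheel [ 0.495 -0.04   0.09 ] [232 238 236]
side lid [0.437 0.398 0.098] [240 243 238]
side board [ 0.492 -0.325  0.075] [245 230 162]
side bench [ 0.206  0.418 -0.003] [225 206 166]
side boardL [ 0.568 -0.245  0.075] [235 215 146]
side boardB [ 0.445 -0.24   0.062] [127 110  73]
side boardR [ 0.427 -0.536  0.073] [239 225 173]
side blue [0.651 0.292 0.065] [47 44 44]
```

```bash
cat >> h.py <<'E'
def R(yaw):
    c,s=np.cos(yaw),np.sin(yaw); return np.array([[c,s,0],[s,-c,0],[0,0,-1.]])
E
python3 - <<'E'
from rig import ctrl
import cv2,numpy as np,pickle
from h import *
np.set_printoptions(precision=3,suppress=True)
print(ctrl.read_ee_rot())
d0=ctrl.get_image("wrist")
def vis(q):
    return ctrl.get_image("wrist")
ctrl.movep([0.46,-0.28,0.36],R(0)); d1=ctrl.get_image("wrist"); print(ctrl.read_clock(),ctrl.read_q())
ctrl.movep([0.44,0.33,0.42],R(0)); d2=ctrl.get_image("wrist"); print(ctrl.read_clock(),ctrl.read_q())
sc=ctrl.get_image("scene")
pickle.dump((d0,d1,d2,sc),open("w.pkl","wb"))
im=np.hstack([d1["frame"],d2["frame"]])[:,:,::-1]
cv2.imwrite("pics/w12.png",cv2.resize(im,(800,300),interpolation=cv2.INTER_AREA))
T=np.linalg.inv(d2["camera_from_world"]);print(T)
P=fcloud(d2)
print(d2["vertical_fov"],P[192,256])
E
```

```text
[[ 0.906  0.423 -0.   ]
 [ 0.423 -0.906  0.001]
 [ 0.    -0.001 -1.   ]]
1.4833 [-0.635  0.229  1.499 -0.     1.414  0.937]
3.725 [ 0.558  0.23   1.358 -0.     1.553  2.129]
[[-0.001 -0.951 -0.31   0.521]
 [-1.     0.     0.     0.329]
 [-0.     0.31  -0.951  0.562]
 [ 0.     0.     0.     1.   ]]
65.70646984690485 [0.331 0.318 0.   ]
```

View pics/w12.png

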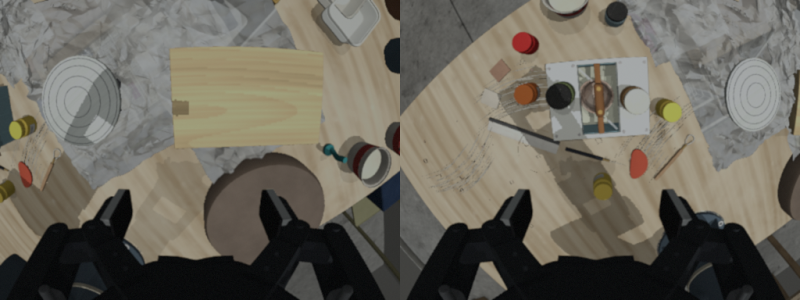

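The left half shows the empty board (172-325,47-148) and the wheel at about (82,100). The right half shows the lid (547-648,62-136) with its handle along world x. The black (green jar) cap is at (560,96), the white (ochre) cap is at (633,98), and the cup is visible under the window at (597,97).

```bash
cat >> h.py <<'E'
def rect(P):  # P Nx2 (m) -> centre, size along u, v, yaw of side u
    r=cv2.minAreaRect((P*1000).astype(np.float32)); return r
def trim(P,z0,z1,xy,rad,k=None):
    m=(P[...,2]>z0)&(P[...,2]<z1)&(np.hypot(P[...,0]-xy[0],P[...,1]-xy[1])<rad); return m
def biggest(m):
    n,l,s,c=cv2.connectedComponentsWithStats(m.astype(np.uint8)); return l==1+np.argmax(s[1:,4])
def circ(P,rad):
    from scipy.optimize import least_squares
    h=cv2.convexHull((P[:,:2]*1000).astype(np.float32))[:,0]
    f=least_squares(lambda q:np.hypot(h[:,0]-q[0],h[:,1]-q[1])-q[2],[*h.mean(0),rad],loss="soft_l1"); return f.x
E
cat > fit.py <<'E'
import pickle
from h import *
np.set_printoptions(precision=1,suppress=True)
d0,d1,d2,sc=pickle.load(open("w.pkl","rb"))
P1,P2=fcloud(d1),fcloud(d2); S=cloud(sc); Sd=cloud(pickle.load(open("side0.pkl","rb"))); S0=cloud(pickle.load(open("scene0.pkl","rb")))
for n,P in [("w1",P1),("w2",P2),("sc",S),("sc0",S0),("side",Sd)]:
    for k,z0,z1,xy,r,kind in [("lid",.094,.108,(.46,.325),.15,0),("board",.070,.086,(.48,-.35),.22,0),("wheel",.086,.102,(.49,-.04),.12,90),
        ("green",.158,.176,(.468,.394),.045,23),("ochre",.158,.176,(.465,.26),.045,23),("blue",.06,.075,(.645,.292),.04,23),("handle",.118,.14,(.465,.325),.06,0),("yel",.06,.075,(.431,.163),.04,23)]:
        m=trim(P,z0,z1,xy,r)
        if m.sum()<20: continue
        m=biggest(m); Q=P[m]; zm=np.median(Q[:,2])*1000
        if kind: print(n,k,m.sum(),zm.round(1),circ(Q,kind))
        else:
            (c,s,a)=rect(Q[:,:2]); print(n,k,m.sum(),zm.round(1),np.array(c),np.array(s),round(a,2))
E
python3 fit.py
```

```text
w1 board 24174 78.5 [ 491.8 -386.4] [206.3 301. ] 2.37
w1 wheel 9220 93.7 [499.2 -53.4  89.5]
w1 yel 331 67.0 [441.8 156.5  22.8]
w2 lid 6918 100.5 [472.2 322.9] [160.9 201.7] 4.13
w2 board 469 77.2 [ 493.4 -243.7] [190.6  30.5] 6.06
w2 wheel 5292 93.4 [499.2 -51.8  89.8]
w2 green 905 168.0 [483.8 393.2  22.8]
w2 ochre 911 167.9 [475.3 258.   23.2]
w2 blue 570 67.1 [660.5 284.   22.8]
w2 handle 508 126.0 [472.3 321.9] [62.4 18.2] 3.95
w2 yel 504 66.8 [442.3 158.2  22.7]
sc lid 1889 100.9 [469.2 322.7] [161.9 202.6] 4.25
sc board 2239 78.6 [ 489.6 -385.2] [203.5 305.5] 1.68
sc wheel 1524 93.8 [495.2 -51.8  89.7]
sc green 257 168.2 [479.8 394.3  22.9]
sc ochre 212 167.8 [471.7 258.3  22.8]
sc blue 146 67.0 [656.8 284.   22.9]
sc handle 148 126.3 [467.2 323.2] [62.1 18.1] 5.37
sc yel 164 67.0 [438.  158.8  23. ]
sc0 lid 1908 100.9 [469.2 322.9] [162.7 202.4] 4.3
sc0 board 709 78.6 [ 568.8 -321.9] [121.2 271.1] 31.61
sc0 wheel 1518 93.8 [495.7 -52.   89.9]
sc0 green 260 168.0 [480.  394.1  22.9]
sc0 ochre 211 167.9 [472.1 258.2  23.1]
sc0 blue 145 66.7 [656.9 283.9  23.3]
sc0 handle 147 125.8 [467.9 323.4] [62.7 17.8] 3.97
sc0 yel 166 67.1 [438.4 158.8  22.9]
side lid 1504 98.1 [467.8 322.8] [161.9 207.5] 4.21
side board 1264 74.8 [ 494.9 -382.4] [191.1 310.4] 2.04
side wheel 932 90.3 [494.4 -50.1  89.3]
side green 180 165.2 [479.3 395.6  22.6]
side ochre 134 165.1 [470.9 259.9  22.7]
side blue 106 63.8 [656.  285.4  22.8]
side handle 103 123.3 [467.6 324.4] [62.5 18.8] 4.42
side yel 82 64.5 [436.8 159.6  20.9]
```

```bash
python3 - <<'E'
from rig import ctrl
import pickle
from h import *
np.set_printoptions(precision=1,suppress=True)
ctrl.movep([0.50,0.33,0.42],R(np.pi)); d=ctrl.get_image("wrist"); print(ctrl.read_clock(),np.array(ctrl.read_eef_pos())*1000)
pickle.dump(d,open("w3.pkl","wb"))
P=fcloud(d)
for k,z0,z1,xy,r,kind in [("lid",.094,.108,(.47,.325),.15,0),("wheel",.086,.102,(.49,-.05),.12,90),
        ("green",.158,.176,(.48,.394),.045,23),("ochre",.158,.176,(.472,.26),.045,23),("blue",.06,.075,(.658,.285),.04,23),("handle",.118,.14,(.47,.322),.06,0),("yel",.06,.075,(.44,.157),.04,23)]:
        m=trim(P,z0,z1,xy,r)
        if m.sum()<20: continue
        m=biggest(m); Q=P[m]; zm=np.median(Q[:,2])*1000
        if kind: print(k,m.sum(),zm.round(1),circ(Q,kind))
        else:
            (c,s,a)=rect(Q[:,:2]); print(k,m.sum(),zm.round(1),np.array(c),np.array(s),round(a,2))
E
```

```text
6.5167 [500. 330. 420.]
lid 6959 100.6 [471.8 322.4] [160.9 203.3] 4.16
wheel 5128 93.4 [499.1 -52.1  89.9]
green 900 168.0 [483.8 392.9  23. ]
ochre 886 167.9 [475.  258.   22.8]
blue 448 67.1 [660.3 284.2  22.4]
handle 508 126.0 [471.9 322.7] [63.8 18.3] 4.47
yel 528 66.9 [442.1 158.6  22.7]
```

```bash
cat >> h.py <<'E'
LID=np.array([.4720,.3226]); LYAW=np.radians(4.15); GREEN=np.array([.4838,.3930]); OCHRE=np.array([.4751,.2580])
WHEEL=np.array([.4992,-.0524]); GB=np.array([.537,-.281]); OB=np.array([.441,-.279]); LB=np.array([.4935,-.430]); LBYAW=np.radians(2.)
ZL=.101; ZB=.079
def log(ctrl,s): print(s,"t",round(ctrl.read_clock(),1),"w",round(ctrl.read_gripper_width()*1000,1),"F",np.round(ctrl.read_wrist_force(),1),"p",np.round(np.array(ctrl.read_eef_pos())*1000,1))
def pick(ctrl,xy,z,yaw,safe,opening=.085,force=40):
    ctrl.set_gripper(opening); ctrl.movep([*xy,safe],R(yaw))
    ctrl.line_to([*xy,z],v=.15); ctrl.set_gripper(0,force); log(ctrl,"grip"); ctrl.line_to([*xy,safe],v=.2)
def place(ctrl,xy,z,yaw,safe,opening=.085,lim=4,over=.004):
    ctrl.movep([*xy,safe],R(yaw)); ctrl.line_to([*xy,z+.015],v=.2)
    hit=ctrl.line_to([*xy,z-over],v=.03,force_limit=lim); log(ctrl,f"place hit={hit}")
    ctrl.set_gripper(opening); ctrl.line_to([*xy,safe],v=.2)
E
python3 - <<'E'
from rig import ctrl
from h import *
y=np.pi/2+LYAW
pick(ctrl,GREEN,ZL+.013,y,.26); log(ctrl,"up")
place(ctrl,GB,ZB+.013,np.pi/2,.26)
d=ctrl.get_image("wrist"); s=ctrl.get_image("scene")
P=fcloud(d); m=trim(P,.138,.156,GB,.05)
if m.sum()>20: Q=P[biggest(m)]; print(circ(Q,23),np.median(Q[:,2]))
cv2.imwrite("pics/a.png",np.hstack([d["frame"],s["frame"]])[:,:,::-1][::1,::1]) 
im=cv2.imread("pics/a.png"); cv2.imwrite("pics/a1.png",cv2.resize(im,(800,300)))
E
```

```text
grip t 9.7 w 47.6 F [-1.6 -1.1  4.7] p [484.  393.2 114.7]
up t 10.6 w 47.6 F [-0.1  0.5 -3.4] p [483.3 392.6 258.4]
place hit=True t 14.4 w 47.4 F [-1.7  0.8  6.1] p [ 537.  -281.    92.6]
[ 538.60897884 -280.5952946    23.26733674] 0.1459584615563948
```

View pics/a1.png

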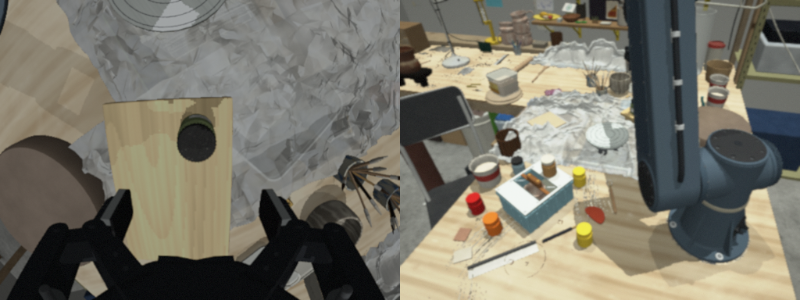

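The green jar stands upright on the board at (196,137), well inside its edges. The lid still carries only the ochre jar.

```bash
python3 - <<'E'
from rig import ctrl
from h import *
y=np.pi/2+LYAW
pick(ctrl,OCHRE,ZL+.013,y,.26); log(ctrl,"up")
place(ctrl,OB,ZB+.013,np.pi/2,.26)
pick(ctrl,LID,.106,LYAW,.26,opening=.05,force=80); log(ctrl,"lid up")
d=ctrl.get_image("side"); s=ctrl.get_image("scene")
cv2.imwrite("pics/b1.png",cv2.resize(np.hstack([d["frame"],s["frame"]])[:,:,::-1],(800,300)))
E
```

```text
grip t 19.7 w 47.5 F [-2.4 -0.   5.6] p [475.3 258.1 114.6]
up t 20.6 w 47.3 F [ 0.1 -0.6 -3.3] p [474.5 257.8 258.7]
place hit=True t 24.0 w 47.2 F [-0.  -0.2  5.2] p [ 441.1 -279.1   92.4]
grip t 29.7 w 16.0 F [-2.2 -0.4  6.4] p [472.3 322.8 106.8]
lid up t 30.6 w 16.4 F [-0.8  0.1 -3.5] p [471.4 322.3 258.6]
```

View pics/b1.png

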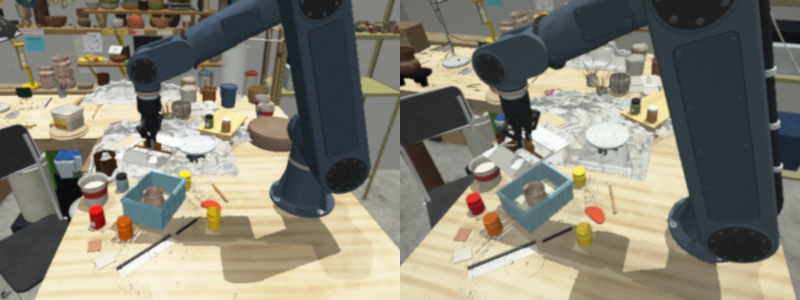

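The lid hangs level in the gripper at about (148,158) in the side half. Both jars stand on the board at about (213,120), and the cup is visible in the open box at (153,193).

```bash
python3 - <<'E'
from rig import ctrl
import pickle
from h import *
np.set_printoptions(precision=1,suppress=True)
place(ctrl,LB,ZB+.021,LBYAW,.28,opening=.05)
ctrl.movep([.42,.32,.36],R(0)); d=ctrl.get_image("wrist"); log(ctrl,"over box")
pickle.dump(d,open("w4.pkl","wb"))
P=fcloud(d)
m=trim(P,.070,.085,LID,.06); Q=P[biggest(m)]; print("cup",circ(Q,37.5),np.median(Q[:,2]),m.sum())
m=trim(P,.088,.104,LID,.14); Q=P[biggest(m)]; (c,s,a)=rect(Q[:,:2]); print("box",np.array(c),np.array(s),a,np.median(Q[:,2]))
cv2.imwrite("pics/c1.png",d["frame"][:,:,::-1])
s=ctrl.get_image("scene"); P=cloud(s); 
m=trim(P,.088,.102,LB,.14); Q=P[biggest(m)]; (c,sz,a)=rect(Q[:,:2]); print("lid",np.array(c),np.array(sz),a,np.median(Q[:,2]))
E
```

```text
place hit=True t 34.9 w 16.4 F [-1.1  0.9  5.7] p [ 493.5 -430.   100.9]
over box t 39.0 w 50.2 F [-0.1  0.4 -0.7] p [420.4 319.6 359.9]
cup [475.2 328.4  36.6] 0.07588726309027599 637
box [471.8 324. ] [159.7 201.6] 4.3772101402282715 0.09466481424147913
lid [ 490.4 -429.9] [164.3 204.7] 2.6907174587249756 0.09466977620817996
```

View pics/c1.png

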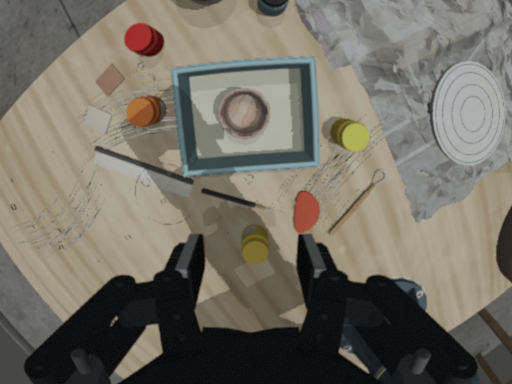

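The lid lies on the board. The open box shows the cup upright at (244,112), near the middle, with most free room on its right (−y) side, so I'll pinch that wall.

```bash
python3 - <<'E'
from rig import ctrl
import pickle
from h import *
np.set_printoptions(precision=1,suppress=True)
cup=np.array([.4752,.3284]); g=cup+.033*np.array([np.sin(LYAW),-np.cos(LYAW)])
pick(ctrl,g,.052,LYAW,.26,opening=.034,force=40); log(ctrl,"cup up")
s=ctrl.get_image("side"); d=ctrl.get_image("wrist")
cv2.imwrite("pics/d1.png",cv2.resize(np.hstack([d["frame"],s["frame"]])[:,:,::-1],(800,300)))
E
```

```text
grip t 41.8 w 8.1 F [-2.5  0.8  6.1] p [478. 296.  53.]
cup up t 43.0 w 7.9 F [-0.2 -0.7 -2.3] p [477.1 295.2 258.8]
```

View pics/d1.png

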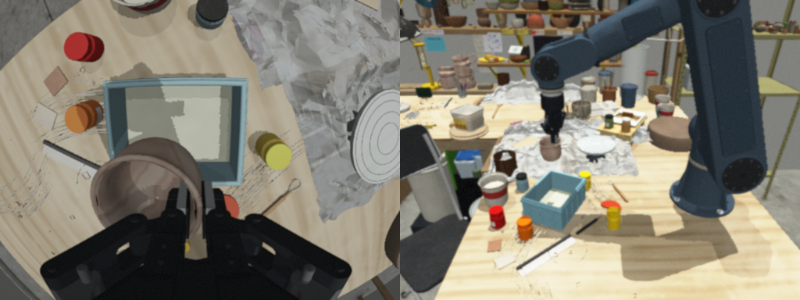

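The cup is pinched by its right wall at about (150,190) in the wrist half, and it hangs upright and clear of the box.

```bash
python3 - <<'E'
from rig import ctrl
import pickle
from h import *
np.set_printoptions(precision=1,suppress=True)
place(ctrl,WHEEL+[0,-.033],.132,0,.26,opening=.034)
ctrl.movep([.42,-.06,.36],R(0)); d=ctrl.get_image("wrist"); log(ctrl,"check")
P=fcloud(d); np.set_printoptions(precision=1,suppress=True)
m=trim(P,.148,.166,WHEEL,.06); Q=P[biggest(m)]; print("cup",circ(Q,37.5),np.median(Q[:,2]),m.sum())
m=trim(P,.086,.102,WHEEL,.12); Q=P[biggest(m)]; print("wheel",circ(Q,90),np.median(Q[:,2]))
m=trim(P,.086,.100,LB,.14); Q=P[biggest(m)]; (c,s,a)=rect(Q[:,:2]); print("lid",np.array(c),np.array(s),a,np.median(Q[:,2]))
m=trim(P,.115,.128,LB,.05); Q=P[biggest(m)]; (c,s,a)=rect(Q[:,:2]); print("handle",np.array(c),np.array(s),a,np.median(Q[:,2]))
for n,x in(("g",GB),("o",OB)):
  m=trim(P,.138,.156,x,.05); Q=P[biggest(m)]; print(n,circ(Q,23),np.median(Q[:,2]))
cv2.imwrite("pics/e1.png",d["frame"][:,:,::-1])
E
```

```text
place hit=True t 45.7 w 7.8 F [-0.8  0.8  4.8] p [499.5 -85.5 134.6]
check t 47.5 w 34.1 F [ 1.5  0.7 -0.5] p [420.2 -60.1 358.2]
cup [500.1 -55.4  37.1] 0.1555948469489118 1147
wheel [499.1 -52.9  89.5] 0.09361247877698228
lid [ 493.6 -430. ] [160.5 203.9] 2.063490152359009 0.09438013275128973
handle [ 493.1 -428.8] [19.2 63.6] 89.83750915527344 0.11968432306899274
g [ 538.3 -280.3   23.4] 0.14581064612436473
o [ 442.7 -278.3   23.1] 0.14571670406300247
```

View pics/e1.png

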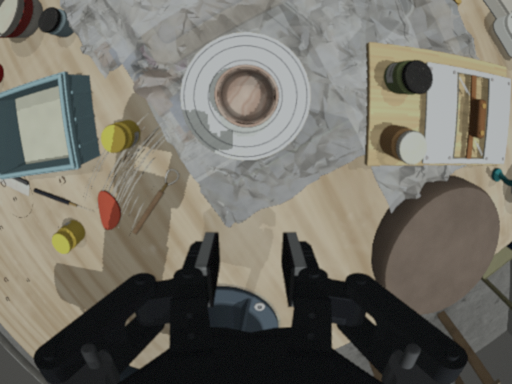

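The cup stands upright at (246,95), concentric with the wheel's rings to within 2–3 mm. On the board are the lid at (468,113) and the two jars at (410,77) and (405,144).

```bash
python3 - <<'E'
from rig import ctrl
import pickle
from h import *
np.set_printoptions(precision=1,suppress=True)
pick(ctrl,LB,ZB+.021,LBYAW,.28,opening=.05,force=80); log(ctrl,"lid up")
ctrl.movep([*LID,.26],R(LYAW)); ctrl.line_to([*LID,.123],v=.2)
hit=ctrl.line_to([*LID,.103],v=.03,force_limit=6); log(ctrl,f"lid hit={hit}")
if ctrl.read_eef_pos()[2]<.109:
    ctrl.set_gripper(.05); ctrl.line_to([*LID,.26],v=.2)
    ctrl.movep([.42,.32,.38],R(0)); d=ctrl.get_image("wrist"); log(ctrl,"check")
    P=fcloud(d); m=trim(P,.094,.108,LID,.15); Q=P[biggest(m)]; (c,s,a)=rect(Q[:,:2]); print("lid",np.array(c),np.array(s),a,np.median(Q[:,2]),Q[:,2].std())
    A=np.c_[Q[:,:2],np.ones(len(Q))]; print((np.linalg.lstsq(A,Q[:,2],rcond=None)[0]*1000))
    m=trim(P,.118,.14,LID,.06); Q=P[biggest(m)]; (c,s,a)=rect(Q[:,:2]); print("handle",np.array(c),np.array(s),a)
    cv2.imwrite("pics/f1.png",d["frame"][:,:,::-1])
E
```

```text
grip t 51.0 w 16.2 F [-0.8  0.8  5.6] p [ 493.7 -430.2  100.8]
lid up t 52.0 w 16.1 F [-0.   0.5 -2.6] p [ 493.1 -429.6  278.4]
lid hit=True t 56.1 w 16.3 F [-2.1 -1.1  6.3] p [471.9 322.6 106.8]
check t 58.0 w 49.8 F [-0.3  0.6 -1.2] p [419.9 319.8 378.4]
lid [471.5 321.8] [160.4 203.4] 4.295206546783447 0.10055842773252396 0.0010240145097629581
[ 1.6  0.7 99.5]
handle [471.7 321.9] [63.  18.5] 4.108719348907471
```

```bash
python3 - <<'E'
from rig import ctrl
import pickle
from h import *
np.set_printoptions(precision=1,suppress=True)
y=np.pi/2+LYAW
pick(ctrl,GB,ZB+.0135,np.pi/2,.26); place(ctrl,GREEN+[-.0005,-.0005],ZL+.0135,y,.26)
pick(ctrl,OB,ZB+.0135,np.pi/2,.26); place(ctrl,OCHRE+[-.0005,-.0005],ZL+.0135,y,.26)
ctrl.movep([0.44,0.33,0.42],R(0)); d2=ctrl.get_image("wrist"); log(ctrl,"check"); sc=ctrl.get_image("scene")
d0,d1,_,_=pickle.load(open("w.pkl","rb")); pickle.dump((d0,d1,d2,sc),open("wf.pkl","wb"))
im=np.hstack([d2["frame"],sc["frame"]])[:,:,::-1]
cv2.imwrite("pics/g1.png",cv2.resize(im,(800,300),interpolation=cv2.INTER_AREA))
E
sed -i 's/"w.pkl"/"wf.pkl"/' fit.py; python3 fit.py | grep -E "^(w2|sc) "
```

```text
grip t 62.5 w 47.6 F [-0.5  0.7  5.7] p [ 537.2 -281.1   93.2]
place hit=True t 67.2 w 47.7 F [-1.5 -1.5  6.3] p [483.3 392.6 115.1]
grip t 72.8 w 47.4 F [-1.9  1.3  5.6] p [ 441.1 -279.1   93.1]
place hit=True t 77.1 w 47.6 F [-1.4 -0.6  7.6] p [474.6 257.5 115. ]
check t 80.0 w 85.1 F [-0.4 -0.7 -0.3] p [440.  329.9 419.4]
w2 lid 6963 100.5 [471.8 322.4] [161.  202.3] 3.98
w2 board 449 77.2 [ 491.8 -236.7] [191.1  31.6] 11.12
w2 wheel 3880 93.4 [499.4 -51.7  89.7]
w2 green 907 168.0 [484.9 392.6  22.9]
w2 ochre 907 167.9 [476.3 257.9  23. ]
w2 blue 570 67.1 [660.5 283.6  22.9]
w2 handle 505 126.0 [471.9 321.7] [62.  18.2] 3.78
w2 yel 509 66.7 [442.4 158.4  22.6]
sc lid 1905 100.9 [468.  322.7] [162.2 202.9] 4.29
sc board 2236 78.6 [ 488.2 -384.8] [211.7 303.6] 2.09
sc wheel 1164 93.8 [495.3 -51.3  89.6]
sc green 260 168.0 [482.  393.5  23.2]
sc ochre 211 167.8 [472.4 258.3  22.9]
sc blue 149 67.0 [657.  284.7  23.4]
sc handle 147 126.0 [467.2 323.2] [64.4 17.7] 3.82
sc yel 166 67.0 [438.1 158.9  22.9]
```

View pics/g1.png

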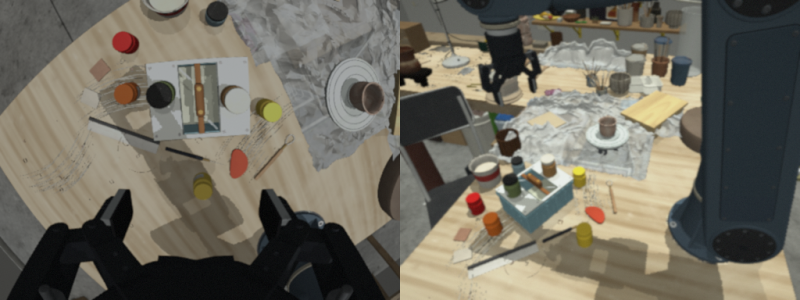

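The lid is seated and both jars are back within about 1.5 mm, at (161,95) and (235,98) in the wrist half. The cup stands on the wheel at (607,127) in the scene half, and the bystander jars have not moved.

```bash
python3 -c "
from rig import ctrl
print(ctrl.hand_in())"
```

```text
the job is handed in; nothing more can be done
None
```

I handed the job in at about 80 s: the cup stands upright on the wheel, 2–3 mm off centre. The lid is seated, both jars are back on it within about 1.5 mm, and the blue jar has not moved.

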